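# Clear the jar and stand up the folding crate

## Robot

A 6-joint arm with a two-finger parallel gripper is mounted at the origin on the work surface. World frame = base frame: x ahead of the robot, y to its left, z up, the work surface at z = 0. Lengths are in mm, angles in degrees, forces in N, time in s.
With the tool pointing down it reaches from about 300 to 850 mm from the base axis. Payload 4.2 kg.
Tool frame: the origin (TCP) lies on the centre line of the jaws, within the pads' length; the fingertips stand 11 mm ahead of it and the grasp point (between the pads) lies 8 mm behind it; z points along the fingers, y is the line along which they close (so a half turn about z gives the same grasp; the last joint's range is limited). The gripper opens to 91 mm and grips with 3 to 60 N. Pads are 32 mm wide; open, the fingers measure 118 mm over their backs; the gripper's body (76 mm by 178 mm) begins 60 mm behind the grasp point.
Start: joints at [67.552, 18.312, 89.639, -0, 72.044, -1.146], TCP at [208.896, 535.728, 224.976] pointing down, gripper open.
Joint ranges: [-177.97, 177.97], [-48.28, 115.42], [12.27, 149.76], [-77.06, 257.06], [2.81, 150.46], [-146.56, 146.56]. Speed limits (degrees/s): [147.25, 147.25, 180, 180, 180, 180].

## Interface

Orientations are given as [roll, pitch, yaw] about the fixed x, y, z axes, in that order (R = Rz(yaw) Ry(pitch) Rx(roll)).
In Python, from workcell import env, grab_frame, camera_model, models gives the robot as it stands.
- The arm moves only by the shell command python3 -m crank 'ROWS' [FORCE]. ROWS is text: rows parted by semicolons, each of 7 numbers parted by spaces: the closure, from -1 (fully open) to 1 (shut), so that 0 is half open, then the shift along the tool's x, y, z in mm, then the turn, a rotation vector about the tool's x, y, z in degrees. A call has 1 to 10 rows; each row shifts and turns the commanded pose from where the row before left it, along the tool's axes as they then stand; what a row does not reach is not made up. A row lasts 1/8 s, in which the tool goes at most 62.5 mm and 10.7 degrees, less where a joint would pass 70% of its speed; a pose out of reach is approached as far as the arm can. A call is refused whole if a number of a shift passes 62.5 or a number of a turn 10.7, either way. A call with a gripper value outside its range is refused whole. The fingers move at their own pace and stop on an object; FORCE is the grip in N (left out, the last holds). Time passes only in rows, so rows that do not move let the fingers close. It gives the time, the measured TCP pose, the force, the opening and the grip force at its end, in the units of the state.
- env.state(): the state, without advancing time (a new reading comes with each control period).
- grab_frame(name): name is "side" or "top" or "wrist"; returns the picture (480x640x3 uint8, blue, green, red); there is no depth.
- camera_model(name): a dict with "K" (3x3 intrinsics, pixels), "R" (3x3) and "t" (3): a world point X has camera coordinates R X + t; the wrist camera has in their place "mount" (4x4, takes a point from camera to tool coordinates, whose origin is the TCP and whose axes are the flange's). Camera axes: x right, y down, z forward; pixel columns grow to the right and rows downward; lengths in mm; the calibration is good to about 2 mm. A picture is of the moment at which its call begins: read the wrist's pose just before it. camera_model takes no time and is no camera call.
- env.job_done(): hands the job in; it is judged then, once.
Trained networks look in the newest picture that a camera, given by its name, has taken for a name from the list of things; names that differ only in an ending like _2 or _b are one class to them, and where a whole thing is asked for, a point or a joint stands for the part that bears it (a point fixed in the world has none). Each returns a list of dicts, best first, with "p" (0 to 1); they miss things now and then, are a little off and sometimes report something else, mostly with a low value. They report only what shows in the picture. A call takes as long as a camera call.
- models.search_frame(name, camera): "point" ([x, y, z] in mm, in world coordinates, good to about 4 mm: the middle of the surface that is visible of it).
The state is a dict: "time_s": time; "qpos": joint angles; "qvel": joint speeds; "effort": joint torques, N m; "ee_pos": TCP position; "ee_rot": TCP orientation; "force": force on the tool from outside, world axes, zero at the start; "torque": the same for the moment, N m; "gripper_width": finger opening in mm; "gripper_force": force on a finger pad.
Only numpy, scipy, OpenCV 4.12 (cv2) and the standard library are available. Lean on these libraries where they do the work, as an engineer would, in place of code of your own. Each camera call takes 0.05 s, during which the arm holds its last target. There are 200 camera calls.

## Task

The small blue folding crate lies open with its two end walls flat, and the green-lidded glass jar has been left standing on one of them. First move that jar into the metal tray beside the red-lidded jar, set down upright and not dropped; then swing both end walls of the crate up until they stand fully upright. Leave everything else where it is.

Things in the scene. Friction and masses are not known exactly. Their poses are not given: they have to be found in the camera images.
- jar: the jar to clear: greenish glass jar with a green lid, 58 mm in diameter, 100 mm tall, about 0.35 kg, standing on one of the flat end walls (either one). Origin: centre of its underside; z up along its axis
- tray: shallow open metal tray, 210 (x) x 135 (y) x 20 mm high, walls and floor 5 mm thick, fixed. Origin: centre of its underside; x along its length. The red-lidded jar stands in one half, the other half is free; each half's middle lies at about x = +0.055 or -0.055
- crate: folding crate, fixed to the counter: grey floor block 160 (x) x 140 (y) x 34 mm high, between two blue long side walls that always stand upright at x = +-0.083 (6 mm thick plus ribs to +-0.091, tops 130 mm above the table). Its end walls hinge at its +y and -y edges and start laid out flat. Origin: centre of its underside; z up
- wall_left (a joint): angle of the left end wall (on the crate's +y side), rad: 0 = laid out flat, outward and level; 1.57 = upright at its stop. Stiff hinge: stays where it is left. Hinge line: parallel to the crate's x at crate y = +0.070, z = 0.030 m. Blue panel 150 mm long, 100 mm from hinge line to outer edge, 8 mm thick; flat, its top is 34 mm above the table, free air beneath
- wall_right (a joint): angle of the right end wall (on the crate's -y side), rad: 0 = laid out flat, outward and level; 1.57 = upright at its stop. Stiff hinge: stays where it is left. Hinge line: parallel to the crate's x at crate y = -0.070, z = 0.030 m. Blue panel 150 mm long, 100 mm from hinge line to outer edge, 8 mm thick; flat, its top is 34 mm above the table, free air beneath
- rail_left (a point): middle of the orange grip bar (centre line) of the left end wall; a round bar 12 mm thick, parallel to the crate's x, 94 mm from the hinge line, forming the wall's outer edge. Inside it is a hand-hold opening 70 mm long (mid-wall), from 50 to 88 mm from the hinge line, so the bar can be pinched there
- rail_right (a point): the same point on the right end wall's orange grip bar
- red_jar: bystander: brown glass jar with a red lid, 58 mm in diameter, 100 mm tall, standing in one half of the tray. Origin: centre of its underside
- padlock: bystander: brass padlock lying flat, 100 x 55 x 20 mm. Origin: under the middle of its brass case
- brown_bottle: bystander: brown bottle with a red cap, 60 mm in diameter, 170 mm tall. Origin: centre of its underside
- wrench: bystander: steel wrench lying flat, 180 mm. Origin: its middle, underside
- screwdriver: bystander: screwdriver lying flat, 200 mm. Origin: its middle, underside
- tin: bystander: aluminium cup, 80 mm in diameter, 90 mm tall. Origin: centre of its underside

How it is judged (in metres and radians):
On the way, in this order (a step that is already met when the one before it is completed fails the run):
1. the green-lidded jar stands upright in the tray, let go (x of jar in the frame of tray between -0.085 and 0.085 m and y of jar in the frame of tray between -0.05 and 0.05 m and z of jar in the frame of tray below 0.012 m and angle between jar's own z axis and vertical below 0.1 rad and linear speed of jar below 0.03 m/s and contact force between jar and the fingers below 0.1 N), for 0.2 s.
2. both end walls of the crate stand upright (value of joint each of wall_left, wall_right above 1.43 rad), for 0.2 s.
At the end, for the whole second after the job is handed in: The green-lidded jar stands upright (within 0.1 rad), at rest and let go, on the floor of the tray (its foot's centre inside the tray, within 85 mm of the tray's middle along its length and 50 mm across); both end walls of the crate stand upright, each beyond 1.43 rad (82 degrees) (all of step 1 and all of step 2); the robot touches nothing.
It fails at once if the green-lidded jar is dropped (falls free faster than 0.7 m/s) (linear speed of jar above 0.7 m/s and contact force between jar and the fingers below 0.1 N).
It fails at once if the green-lidded jar is tipped over (more than 0.7 rad) (angle between jar's own z axis and vertical above 0.7 rad).
It fails at once if the red-lidded jar is moved more than 30 mm or tipped (distance of red_jar from where it was at the start of the episode above 0.03 m or angle between red_jar's own z axis and vertical above 0.4 rad).
It fails at once if the padlock, brown bottle, wrench, screwdriver or cup is moved more than 30 mm (distance of any of padlock, brown_bottle, wrench, screwdriver, tin from where it was at the start of the episode above 0.03 m).
It also fails if it takes over 62 s, if anything falls off the work surface, if the arm or the gripper's body presses on something with over 40 N, if the wrist force passes 120 N, or if a joint passes its speed limit or range.

## Working session

There is one attempt and no reset: what is moved stays moved. The work goes in short steps, Python scripts to look and compute and a shell command to move; the robot and the scene stay as the last step left them, time stands still between calls to the robot, and variables do not carry over. Pictures are saved under pics/ and viewed, at most 10 in all, crops included, and the job is handed in when it is done.

```bash
mkdir -p pics; ls; python3 - <<'E'
from workcell import env, grab_frame, camera_model, models
import cv2, numpy as np
for c in ("top","side"):
    im=grab_frame(c); cv2.imwrite(f"pics/{c}0.png",im)
    for n in ["jar","tray","crate","rail_left","rail_right","red_jar","padlock","brown_bottle","wrench","screwdriver","tin"]:
        r=models.search_frame(n,c)
        print(c,n,[(np.round(d["point"]).tolist(),round(d["p"],2)) for d in r[:3]])
s=env.state(); print(s["time_s"],s["ee_pos"],s["ee_rot"],s["gripper_width"],s["force"])
E
```

```text
pics
top jar [([571.0, 166.0, 136.0], 0.83)]
top tray [([558.0, -282.0, 4.0], 0.97)]
top crate [([535.0, 60.0, 34.0], 0.88)]
top rail_left [([535.0, 193.0, 33.0], 0.96)]
top rail_right [([507.0, -37.0, 36.0], 0.76)]
top red_jar [([486.0, -273.0, 102.0], 0.73)]
top padlock [([757.0, -75.0, 23.0], 0.77)]
top brown_bottle [([747.0, 70.0, 114.0], 0.95)]
top wrench [([521.0, 442.0, 5.0], 0.74)]
top screwdriver [([773.0, 249.0, 23.0], 0.82), ([508.0, -35.0, 35.0], 0.61)]
top tin [([775.0, -207.0, 43.0], 0.93)]
side jar [([560.0, 150.0, 104.0], 0.88)]
side tray [([562.0, -300.0, 4.0], 0.82)]
side crate [([535.0, 40.0, 34.0], 0.65)]
side rail_left [([539.0, 173.0, 34.0], 0.76)]
side rail_right [([503.0, -44.0, 35.0], 0.85), ([745.0, 59.0, 92.0], 0.67)]
side red_jar [([475.0, -291.0, 83.0], 0.92), ([756.0, -79.0, 16.0], 0.24)]
side padlock [([754.0, -80.0, 17.0], 0.73), ([563.0, 154.0, 106.0], 0.57)]
side brown_bottle [([747.0, 58.0, 91.0], 0.87), ([540.0, 41.0, 34.0], 0.3)]
side wrench [([520.0, 430.0, 7.0], 0.52)]
side screwdriver [([773.0, 245.0, 19.0], 0.76)]
side tin [([758.0, -208.0, 64.0], 0.97)]
1.2 [208.91054164 535.71583718 224.97084683] [1.79996210e+02 9.88369315e-04 1.58698185e+02] 91.0980332430206 [-1.06521099 -0.34538945 -0.32161341]
```

View pics/top0.png

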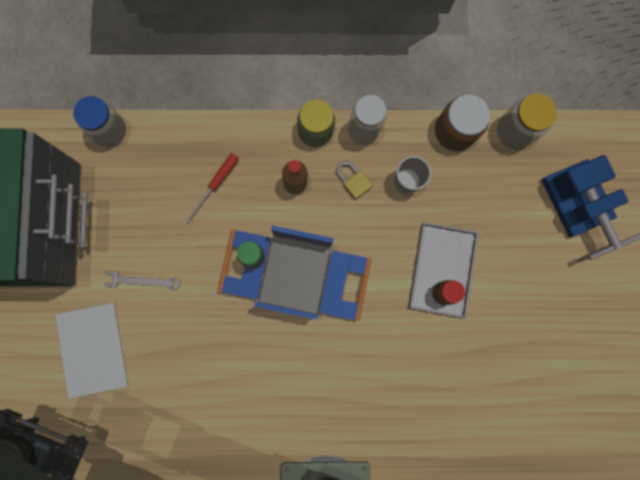

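View pics/side0.png

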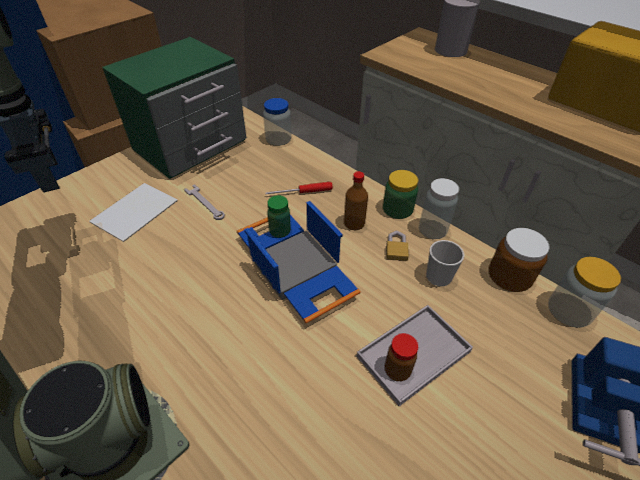

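The top view shows the green lid at about (249,252) on the left wall, with rails (233,232)-(221,293) and (370,258)-(359,320). The tray corners are about (422,224), (476,233), (465,317) and (409,308), the red lid is at (452,292), and the far half of the tray is free. I'll back-project these points.

```bash
cat > h.py <<'E'
import numpy as np, cv2
from workcell import env, grab_frame, camera_model, models
from scipy.spatial.transform import Rotation as Ro
def cam(c):
    m=camera_model(c)
    K=np.array(m["K"])
    if c!="wrist": return K,np.array(m["R"]),np.array(m["t"])
    s=env.state(); T=np.eye(4); T[:3,:3]=Ro.from_euler("xyz",s["ee_rot"],degrees=True).as_matrix(); T[:3,3]=s["ee_pos"]
    W=np.linalg.inv(T@np.array(m["mount"])); return K,W[:3,:3],W[:3,3]
def back(C,px,z):
    K,R,t=C; d=R.T@np.linalg.inv(K)@[px[0],px[1],1]; o=-R.T@t
    return o+d*(z-o[2])/d[2]
def totool(v):
    s=env.state(); return Ro.from_euler("xyz",s["ee_rot"],degrees=True).as_matrix().T@np.array(v)
E
python3 - <<'E'
from h import *
im=cv2.imread("pics/top0.png"); C=cam("top"); hsv=cv2.cvtColor(im,cv2.COLOR_BGR2HSV)
def blob(lo,hi,roi):
    x0,y0,x1,y1=roi; m=cv2.inRange(hsv,lo,hi)[y0:y1,x0:x1]
    n,l,s,c=cv2.connectedComponentsWithStats(m); i=1+s[1:,4].argmax()
    ys,xs=np.where(l==i); return cv2.minAreaRect(np.c_[xs+x0,ys+y0].astype(np.float32)),s[i,4]
for n,lo,hi,roi,z in [("L",(8,170,120),(16,255,255),(212,222,240,302),30),("R",(8,170,120),(16,255,255),(350,250,378,328),30),("jar",(45,100,60),(85,255,255),(230,230,270,275),134),("red",(0,150,90),(8,255,255),(430,270,475,310),105),("floor",(0,0,60),(180,60,200),(255,230,335,315),34)]:
    r,a=blob(lo,hi,roi); print(n,np.round(r[0],1),np.round(r[1],1),r[2],a,back(C,r[0],z).round(1), back(C,cv2.boxPoints(r)[0],z).round(), back(C,cv2.boxPoints(r)[2],z).round())
for p in [(422,224),(476,233),(465,317),(409,308)]: print(back(C,p,20).round(1))
for p in [(233,232),(221,293),(370,258),(359,320)]: print(back(C,p,34).round(1))
o=-C[1].T@C[2]; print(o)
print(camera_model("wrist"))
E
```

```text
L [225. 265.] [0. 0.] 0.0 1 [555.8 234.4  30. ] [556. 234.  30.] [556. 234.  30.]
R [361.  292.5] [1. 0.] -90.0 2 [490.5 -85.5  30. ] [489. -85.  30.] [492. -86.  30.]
jar [249.5 252.5] [21. 21.] 0.0 386 [574.9 167.9 134. ] [552. 191. 134.] [598. 145. 134.]
red [452.5 291.5] [21. 21.] 90.0 377 [ 489.9 -282.   105. ] [ 513. -259.  105.] [ 467. -305.  105.]
floor [290.6 272.9] [80.5 74.9] 7.125016689300537 4277 [536.5  79.9  34. ] [462. 184.  34.] [613. -25.  34.]
[ 654.5 -235.6   20. ]
[ 632.6 -365.1   20. ]
[ 432.5 -331.6   20. ]
[ 454.  -199.6   20. ]
[633.7 216.2  34. ]
[490.  242.3  34. ]
[ 571.5 -107.5   34. ]
[426.5 -79.6  34. ]
[ 447.38251282   55.41973652 1410.91755838]
{'K': array([[359.17149121,   0.        , 322.22961856],
       [  0.        , 359.17149121, 244.04286094],
       [  0.        ,   0.        ,   1.        ]]), 'mount': array([[ 4.27538086e-04, -9.58803610e-01, -2.84069453e-01,
         7.98509109e+01],
       [ 9.99999903e-01,  3.81125544e-04,  2.18656025e-04,
        -5.89418692e-01],
       [-1.01382062e-04, -2.84069519e-01,  9.58803681e-01,
        -1.58382550e+02],
       [ 0.00000000e+00,  0.00000000e+00,  0.00000000e+00,
         1.00000000e+00]])}
```

```bash
python3 -m crank '-1 -43 -29 0 0 0 -10.3;-1 -43 -29 0 0 0 0;-1 -43 -29 0 0 0 0;-1 -43 -29 0 0 0 0;-1 -43 -29 0 0 0 0;-1 -43 -29 0 0 0 0;-1 -43 -29 0 0 0 0;-1 -43 -29 0 0 0 0;-1 -43 -29 0 0 0 0;-1 -43 -29 0 0 0 0' 25; python3 -m crank '-1 0 0 0 0 0 0;-1 0 0 0 0 0 0'; python3 - <<'E'
from h import *
C=cam("wrist"); cv2.imwrite("pics/w1.png",grab_frame("wrist"))
s=env.state(); print(s["ee_pos"],s["ee_rot"])
for n in("jar","rail_left","crate"): print(n,[(np.round(d["point"],1).tolist(),round(d["p"],2)) for d in models.search_frame(n,"wrist")[:2]])
p=C[0]@(C[1]@np.array([575,168,134])+C[2]); print(p/p[2])
E
```

```text
time_s: 2.45
ee_pos: [569.6, 161.7, 225.1]
ee_rot: [180.0, 0.0, 169.0]
force: [0.5, -0.0, 0.4]
gripper_width: 91.3
gripper_force: 0.0
time_s: 2.7
ee_pos: [568.1, 163.1, 224.7]
ee_rot: [180.0, -0.1, 169.0]
force: [0.2, 0.1, -0.5]
gripper_width: 91.3
gripper_force: 0.0
[567.81299258 163.60322655 224.89445659] [ 1.79986225e+02 -4.22394942e-02  1.69028220e+02]
jar [([567.8, 173.6, 136.0], 0.75)]
rail_left [([522.9, 200.6, 32.9], 0.71)]
crate [([520.5, 65.1, 33.1], 0.62)]
[331.40761708 259.82947376   1.        ]
```

View pics/w1.png

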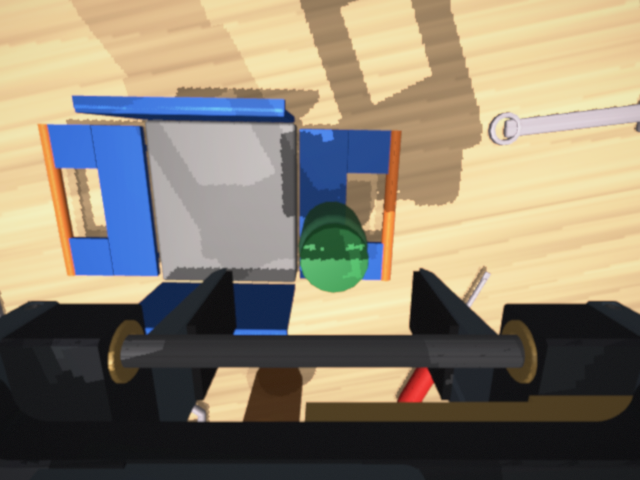

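The lid is at (334,260) against a predicted (331,260), so the estimate holds to about 1 mm. I'll descend and grasp.

```bash
python3 -m crank '-1 -6 7 15 0 0 0;-1 0 0 35 0 0 0;-1 0 0 35 0 0 0;-1 0 0 30 0 0 0;-1 0 0 18 0 0 0;-1 0 0 0 0 0 0;1 0 0 0 0 0 0;1 0 0 0 0 0 0;1 0 0 0 0 0 0;1 0 0 0 0 0 0' 25; python3 -m crank '1 0 0 0 0 0 0;1 0 0 0 0 0 0;1 0 0 -10 0 0 0;1 0 0 -20 0 0 0'
```

```text
time_s: 4.15
ee_pos: [576.3, 169.4, 92.7]
ee_rot: [179.9, 0.1, 169.0]
force: [0.0, 2.1, 1.8]
gripper_width: 57.6
gripper_force: 25.0
time_s: 4.65
ee_pos: [573.9, 167.7, 120.5]
ee_rot: [-179.8, -0.3, 169.0]
force: [-0.1, 0.7, -3.5]
gripper_width: 57.0
gripper_force: 25.0
```

```bash
python3 -m crank '1 0 0 -25 0 0 0;1 0 0 -40 0 0 0;1 0 -10 -20 0 0 0;1 -8 -30 0 0 0 0;1 -12 -45 0 0 0 0;1 -12 -45 0 0 0 0;1 -12 -45 0 0 0 0;1 -12 -45 0 0 0 0;1 -12 -45 0 0 0 0;1 -12 -45 0 0 0 0' 30; python3 -m crank '1 -12 -45 0 0 0 0;1 -12 -45 0 0 0 0;1 -6 -33 0 0 0 0;1 0 -15 0 0 0 0;1 0 0 0 0 0 0;1 0 0 0 0 0 0;1 0 0 0 0 0 0'; python3 - <<'E'
from h import *
C=cam("wrist"); cv2.imwrite("pics/w2.png",grab_frame("wrist"))
s=env.state(); print(s["time_s"],s["ee_pos"],s["ee_rot"],s["gripper_width"])
for n in("jar","red_jar","tray"): print(n,[(np.round(d["point"],1).tolist(),round(d["p"],2)) for d in models.search_frame(n,"wrist")[:2]])
for X in [(597.5,-292.6,5),(489,-282,105),(654.5,-235.6,20),(632.6,-365,20),(432.5,-331.6,20),(454,-199.6,20)]:
    p=C[0]@(C[1]@np.array(X)+C[2]); print((p/p[2]).round())
E
```

```text
time_s: 5.9
ee_pos: [593.8, -152.6, 206.0]
ee_rot: [-180.0, -0.2, 169.0]
force: [0.3, 0.7, -4.0]
gripper_width: 56.9
gripper_force: 30.0
time_s: 6.78
ee_pos: [598.3, -290.6, 207.1]
ee_rot: [180.0, -0.0, 169.1]
force: [0.3, -0.5, -4.4]
gripper_width: 57.0
gripper_force: 30.0
6.825 [ 598.38102808 -290.77585553  207.13151919] [1.79983175e+02 6.15459713e-05 1.69084093e+02] 57.08159299990033
jar [([581.0, -288.9, 248.8], 0.94)]
red_jar [([492.9, -284.0, 103.1], 0.93)]
tray [([541.5, -276.6, 3.9], 0.59)]
[321. 219.   1.]
[305.  93.   1.]
[386. 265.   1.]
[258. 268.   1.]
[240.  47.   1.]
[395.  42.   1.]
```

View pics/w2.png

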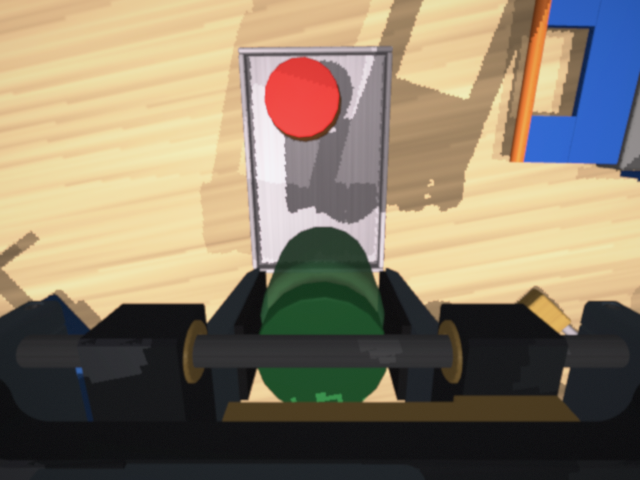

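The tray corners sit where predicted, and the free-half centre at (321,219) is on the tray's centreline. I'll lower the jar.

```bash
python3 -m crank '1 0 0 20 0 0 0;1 0 0 35 0 0 0;1 0 0 35 0 0 0;1 0 0 25 0 0 0;1 0 0 14 0 0 0;1 0 0 6 0 0 0;1 0 0 4 0 0 0;1 0 0 2 0 0 0;1 0 0 1 0 0 0;1 0 0 0 0 0 0'; python3 -m crank '1 0 0 1 0 0 0;1 0 0 1 0 0 0;1 0 0 0 0 0 0'
```

```text
time_s: 8.22
ee_pos: [598.3, -292.1, 65.3]
ee_rot: [-180.0, 0.0, 169.0]
force: [-0.5, -0.0, -4.2]
gripper_width: 57.0
gripper_force: 30.0
time_s: 8.6
ee_pos: [598.4, -292.0, 63.7]
ee_rot: [-180.0, 0.0, 169.0]
force: [-0.4, 1.2, 2.1]
gripper_width: 57.0
gripper_force: 30.0
```

```bash
python3 -m crank '-1 0 0 0 0 0 0;-1 0 0 0 0 0 0;-1 0 0 0 0 0 0;-1 0 0 0 0 0 0;-1 0 0 -15 0 0 0;-1 0 0 -35 0 0 0;-1 0 0 -40 0 0 0;-1 0 0 -40 0 0 0;-1 15 15 -20 0 0 0;-1 20 35 0 0 0 0'; python3 -m crank '-1 25 45 0 0 0 0;-1 20 40 0 0 0 0;-1 10 20 0 0 0 0;-1 0 0 0 0 0 0;-1 0 0 0 0 0 0'; python3 - <<'E'
from h import *
for c in ("wrist","top","side"):
    C=cam(c); cv2.imwrite(f"pics/{c}3.png",grab_frame(c))
    for n in("jar","rail_right"): print(c,n,[(np.round(d["point"],1).tolist(),round(d["p"],2)) for d in models.search_frame(n,c)[:2]])
    if c=="wrist":
        for X in [(571.5,-107.5,34),(426.5,-79.6,34),(499,-93.5,30)]:
            p=C[0]@(C[1]@np.array(X)+C[2]); print((p/p[2]).round())
E
```

```text
time_s: 9.85
ee_pos: [574.4, -237.2, 216.3]
ee_rot: [-179.9, 0.4, 168.9]
force: [0.1, 0.2, -0.6]
gripper_width: 91.2
gripper_force: 0.0
time_s: 10.48
ee_pos: [540.1, -123.8, 213.3]
ee_rot: [-180.0, 0.1, 169.0]
force: [0.1, 0.0, 0.1]
gripper_width: 90.4
gripper_force: 0.0
wrist jar [([564.4, 156.9, 30.8], 0.34)]
wrist rail_right [([503.1, -37.1, 35.3], 0.72), ([576.4, -276.3, 69.3], 0.25)]
[345. 251.   1.]
[348.  89.   1.]
[346. 175.   1.]
top jar []
top rail_right [([491.9, -29.6, 38.3], 0.91), ([775.2, -206.8, 42.2], 0.17)]
side jar [([579.3, -297.7, 81.0], 0.94)]
side rail_right [([499.9, -43.3, 35.1], 0.69)]
```

View pics/wrist3.png

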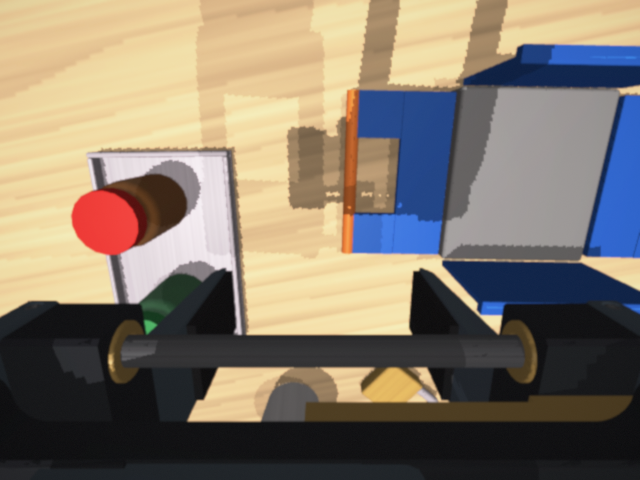

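View pics/side3.png

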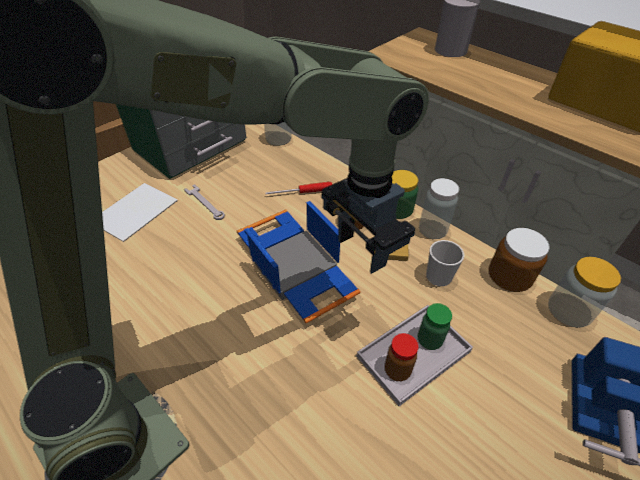

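The green jar stands in the tray with its lid at (438,313) in the side view. In the wrist view the right rail runs (352,90)-(347,252), about 3 mm inward of my estimate. I'll set the jaws to about 36 mm and descend over the bar.

```bash
python3 -m crank '0.2 23 12 0 0 0 0;0.2 23 13 20 0 0 0;0.2 0 0 40 0 0 0;0.2 0 0 40 0 0 0;0.2 0 0 20 0 0 0;0.2 0 0 0 0 0 0;0.2 0 0 0 0 0 0'; python3 - <<'E'
from h import *
C=cam("wrist"); cv2.imwrite("pics/w4.png",grab_frame("wrist"))
s=env.state(); print(s["ee_pos"],s["ee_rot"],s["gripper_width"])
p=C[0]@(C[1]@np.array((499.5,-90.5,30))+C[2]); print((p/p[2]).round())
E
```

```text
time_s: 11.8
ee_pos: [499.9, -89.5, 93.8]
ee_rot: [180.0, 0.1, 169.0]
force: [-0.2, -0.5, 0.6]
gripper_width: 36.4
gripper_force: 0.0
[500.01339985 -89.56022817  94.10156321] [1.79997174e+02 1.39438090e-01 1.68998263e+02] 36.56899044780259
[322. 264.   1.]
```

View pics/w4.png

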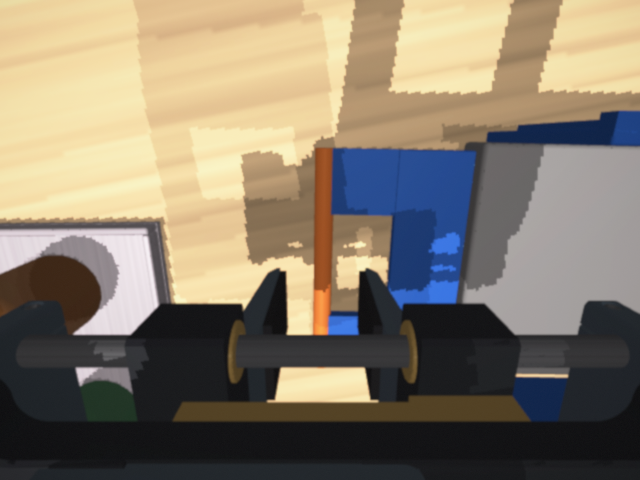

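The bar (column 322) and opening (rows 213-312) are both centred on the jaws. I'll descend, pinch and start the swing.

```bash
python3 -m crank '0.2 0 0 20 0 0 0;0.2 0 0 30 0 0 0;0.2 0 0 16 0 0 0;0.2 0 0 6 0 0 0;0.2 0 0 0 0 0 0;1 0 0 0 0 0 0;1 0 0 0 0 0 0;1 0 0 0 0 0 0;1 0 0 0 0 0 0' 20; python3 -m crank '1 0 0.3 -8 0 0 0;1 0 1.1 -8 0 0 0;1 0 1.8 -8 0 0 0;1 0 2.5 -8 0 0 0;1 0 0 0 0 0 0'
```

```text
time_s: 12.98
ee_pos: [499.4, -89.3, 21.4]
ee_rot: [180.0, 0.1, 168.9]
force: [-0.5, -1.1, 3.3]
gripper_width: 11.6
gripper_force: 20.0
time_s: 13.6
ee_pos: [500.4, -84.2, 54.0]
ee_rot: [-179.9, 0.1, 169.0]
force: [0.1, -5.7, 1.0]
gripper_width: 11.4
gripper_force: 20.0
```

```bash
python3 -m crank '1 0 3.2 -7.6 0 0 0;1 0 3.8 -7.3 0 0 0;1 0 4.4 -6.9 0 0 0;1 0 5 -6.5 0 0 0;1 0 5.5 -6 0 0 0;1 0 6 -5.6 0 0 0;1 0 6.5 -5 0 0 0;1 0 6.9 -4.4 0 0 0;1 0 0 0 0 0 0'; python3 -m crank '1 0 7.3 -3.8 0 0 0;1 0 7.6 -3.1 0 0 0;1 0 7.8 -2.5 0 0 0;1 0 8 -1.8 0 0 0;1 0 8.1 -1 0 0 0;1 0 8.2 -0.4 0 0 0;1 0 0 0 0 0 0;1 0 0 0 0 0 0'
```

```text
time_s: 14.72
ee_pos: [508.9, -44.9, 104.8]
ee_rot: [-179.8, 0.2, 169.1]
force: [-3.0, -8.8, 14.7]
gripper_width: 11.4
gripper_force: 20.0
time_s: 15.72
ee_pos: [518.7, 2.7, 116.0]
ee_rot: [180.0, 0.2, 169.0]
force: [3.8, -3.9, 4.1]
gripper_width: 11.4
gripper_force: 20.0
```

```bash
python3 -m crank '1 0 2 0 0 0 0;1 0 0 0 0 0 0;0.2 0 0 0 0 0 0;0.2 0 0 0 0 0 0;0.2 0 0 0 0 0 0;0.2 0 0 -20 0 0 0;0.2 0 0 -35 0 0 0;0.2 0 0 -30 0 0 0;0.2 0 30 0 0 0 0;0.2 0 45 0 0 0 0'; python3 -m crank '0.2 0 45 0 0 0 0;0.2 0 45 0 0 0 0;0.2 0 40 10 0 0 0;0.2 0 20 15 0 0 0;0.2 0 0 0 0 0 0;0.2 0 0 0 0 0 0';python3 - <<'E'
from h import *
C=cam("wrist"); cv2.imwrite("pics/w5.png",grab_frame("wrist"))
s=env.state(); print(s["ee_pos"],s["ee_rot"],s["gripper_width"])
p=C[0]@(C[1]@np.array((562,227,30))+C[2]); print((p/p[2]).round())
E
```

```text
time_s: 16.98
ee_pos: [531.5, 78.9, 200.2]
ee_rot: [180.0, -0.0, 168.9]
force: [-1.0, -0.0, -0.3]
gripper_width: 36.4
gripper_force: 0.0
time_s: 17.73
ee_pos: [560.0, 224.5, 174.7]
ee_rot: [-179.9, -0.0, 169.0]
force: [1.0, 0.5, -0.2]
gripper_width: 36.6
gripper_force: 0.0
[560.28203603 224.44686176 175.16114626] [-1.79976677e+02  5.37313769e-03  1.68931126e+02] 36.07411643365431
[326. 235.   1.]
```

View pics/w5.png

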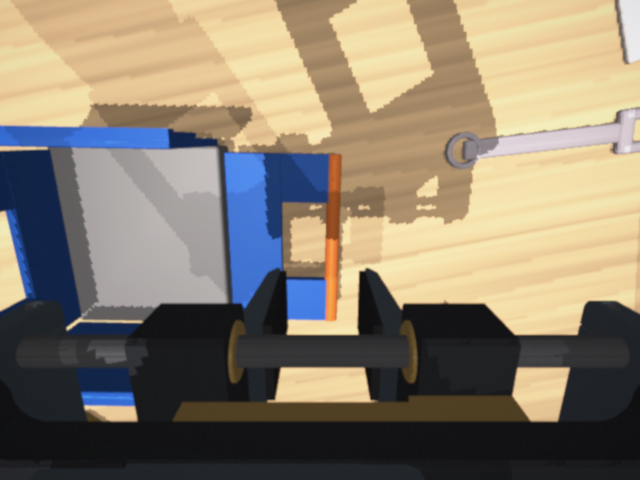

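Bar midpoint is at (333,238) against a predicted (326,235), so I'll correct about 5.5 mm outward. The right wall stands upright at the left of the picture. I'll descend on the left bar.

```bash
python3 -m crank '0.2 -3.5 8.3 10 0 0 0;0.2 0 0 35 0 0 0;0.2 0 0 40 0 0 0;0.2 0 0 35 0 0 0;0.2 0 0 22 0 0 0;0.2 0 0 11 0 0 0;0.2 0 0 0 0 0 0;0.2 0 0 0 0 0 0' 20; python3 -m crank '1 0 0 0 0 0 0;1 0 0 0 0 0 0;1 0 0 0 0 0 0;1 0 0 0 0 0 0'
```

```text
time_s: 18.77
ee_pos: [566.2, 233.5, 22.9]
ee_rot: [179.9, 0.1, 169.0]
force: [1.2, -0.2, -0.7]
gripper_width: 36.4
gripper_force: 0.0
time_s: 19.27
ee_pos: [565.2, 232.0, 22.3]
ee_rot: [-179.9, 0.0, 169.0]
force: [-0.5, -5.0, 4.0]
gripper_width: 11.9
gripper_force: 20.0
```

```bash
python3 -m crank '1 0 -0.3 -8 0 0 0;1 0 -1.1 -8 0 0 0;1 0 -1.8 -8 0 0 0;1 0 -2.5 -8 0 0 0;1 0 -3.2 -7.6 0 0 0;1 0 -3.8 -7.3 0 0 0;1 0 -4.4 -6.9 0 0 0;1 0 -5 -6.5 0 0 0;1 0 0 0 0 0 0'; python3 -m crank '1 0 -5.5 -6 0 0 0;1 0 -6 -5.6 0 0 0;1 0 -6.5 -5 0 0 0;1 0 -6.9 -4.4 0 0 0;1 0 -7.3 -3.8 0 0 0;1 0 -7.6 -3.1 0 0 0;1 0 -7.8 -2.5 0 0 0;1 0 -8 -1.8 0 0 0;1 0 -8.1 -1 0 0 0;1 0 -8.2 -0.4 0 0 0';python3 -m crank '1 0 -1 0 0 0 0;1 0 -1 0 0 0 0;1 0 0 0 0 0 0'
```

```text
time_s: 20.4
ee_pos: [561.1, 212.5, 83.7]
ee_rot: [179.8, 0.0, 169.0]
force: [-2.3, 4.8, 3.7]
gripper_width: 11.7
gripper_force: 20.0
time_s: 21.65
ee_pos: [546.4, 142.0, 117.6]
ee_rot: [179.9, -0.1, 169.0]
force: [-4.8, 4.6, 8.0]
gripper_width: 11.2
gripper_force: 20.1
time_s: 22.02
ee_pos: [546.0, 139.9, 117.5]
ee_rot: [179.9, -0.1, 169.0]
force: [-5.5, 4.8, 9.9]
gripper_width: 11.3
gripper_force: 20.0
```

```bash
python3 -m crank '0.2 0 0 0 0 0 0;0.2 0 0 0 0 0 0;0.2 0 0 0 0 0 0;0.2 0 0 -20 0 0 0;0.2 0 0 -35 0 0 0;0.2 0 0 -35 0 0 0;0.2 0 0 -35 0 0 0;0.2 30 40 0 0 0 0;0.2 40 45 0 0 0 0;0.2 40 45 0 0 0 0'; python3 -m crank '0.2 40 45 0 0 0 0;0.2 30 40 0 0 0 0;0.2 0 0 0 0 0 0;0.2 0 0 0 0 0 0'; python3 - <<'E'
from h import *
a=grab_frame("top")[200:350,180:500]; b=grab_frame("side")[180:420,200:500]
cv2.imwrite("pics/f.png",np.vstack([cv2.resize(a,(640,300)),cv2.resize(b,(640,300*1))]))
print(env.state()["force"],env.state()["ee_pos"])
for c in("side","top"):
  for n in("jar","red_jar","rail_left","rail_right","padlock","brown_bottle","wrench","screwdriver","tin"): print(c,n,[(np.round(d["point"]).tolist(),round(d["p"],2)) for d in models.search_frame(n,c)[:1]])
E
```

```text
time_s: 23.28
ee_pos: [463.2, 288.6, 240.6]
ee_rot: [-180.0, 0.0, 168.9]
force: [0.8, 1.0, -0.9]
gripper_width: 36.5
gripper_force: 0.0
time_s: 23.78
ee_pos: [411.6, 383.8, 240.4]
ee_rot: [-179.9, 0.0, 169.0]
force: [0.2, -0.3, 0.4]
gripper_width: 36.4
gripper_force: 0.0
[0.74277883 0.18764336 0.0674236 ] [412.02369593 383.220301   240.64929134]
side jar [([575.0, -297.0, 80.0], 0.74)]
side red_jar [([474.0, -287.0, 84.0], 0.89)]
side rail_left [([550.0, 136.0, 79.0], 0.85)]
side rail_right [([511.0, -1.0, 84.0], 0.6)]
side padlock [([753.0, -78.0, 18.0], 0.75)]
side brown_bottle [([746.0, 60.0, 90.0], 0.61)]
side wrench [([521.0, 427.0, 5.0], 0.55)]
side screwdriver [([770.0, 246.0, 15.0], 0.75)]
side tin [([758.0, -210.0, 64.0], 0.91)]
top jar [([594.0, -281.0, 106.0], 0.68)]
top red_jar [([489.0, -277.0, 106.0], 0.8)]
top rail_left [([540.0, 72.0, 33.0], 0.29)]
top rail_right [([517.0, 8.0, 130.0], 0.78)]
top padlock [([757.0, -77.0, 19.0], 0.85)]
top brown_bottle [([746.0, 67.0, 116.0], 0.58)]
top wrench [([521.0, 440.0, 5.0], 0.87)]
top screwdriver [([775.0, 247.0, 24.0], 0.88)]
top tin [([773.0, -207.0, 46.0], 0.88)]
```

View pics/f.png

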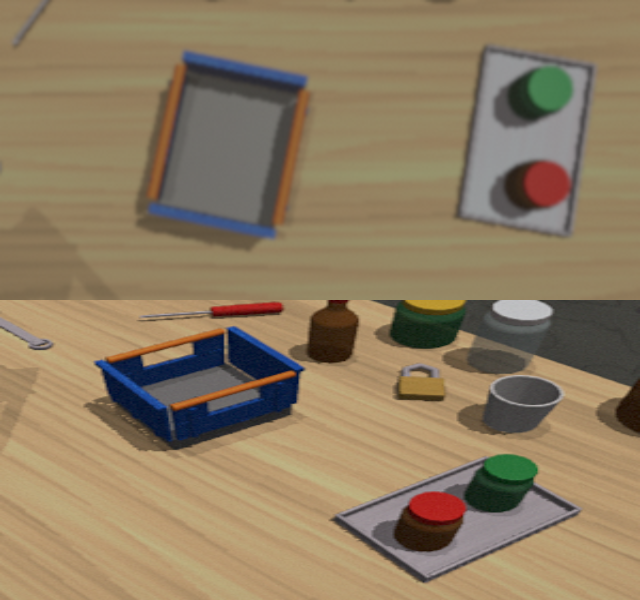

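Both end walls stand upright, both jars stand in the tray, and the bystanders haven't moved. I'll hand in.

```bash
python3 -c "
from workcell import env
print(env.job_done())"
```

```text
the job is handed in; nothing more can be done
None
```

I handed the job in at about 25 s of robot time: the green-lidded jar stands upright in the tray beside the red one, both crate end walls are upright, and nothing else moved. No verdict came back.

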